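Bring the magnetic stirrer up to its set speed and start the timer

ROBOT

A 7-joint arm with a two-finger parallel gripper is mounted at the origin on a cart in front of the work surface, level with it; the furniture and walls round the work are solid. World frame = base frame: x ahead of the robot, y to its left, z up, the work surface at z = 0. Lengths are in m, angles in rad, forces in N, time in s.
With the tool pointing down it reaches from about 0.425 to 0.875 m from the base axis. Payload 4.7 kg.
Tool frame: the origin (TCP) lies at the very end of the fingers, on their centre line; the grasp point (between the pads) lies 19 mm behind it; z points along the fingers, y is the line along which they close (so a half turn about z gives the same grasp; the last joint's range is limited). The gripper opens to 87 mm and grips with 3 to 60 N. Pads are 19 mm wide; open, the fingers measure 117 mm over their backs; the gripper's body (75 mm by 190 mm) begins 51 mm behind the grasp point.
Start: joints at [1.149, 0.321, -0.07, 1.45, 0.023, 1.371, -0.057], TCP at [0.274, -0.589, 0.223] pointing down, gripper open.
Joint ranges: [-2.86, 2.86], [-0.3, 2.09], [-1.38, 1.24], [0.06, 2.45], [-1.56, 4.7], [0.09, 2.05], [-2.69, 2.69]. Speed limits (rad/s): [2.57, 2.57, 3.14, 3.14, 3.14, 3.14, 3.14].

INTERFACE

Orientations are given as a unit quaternion [w, x, y, z].
In Python, from workcell import get_obs, camera, hand_in gives the robot as it stands.
- The arm moves only by the shell command python3 -m jog 'ROWS' [FORCE]. ROWS is text: rows parted by semicolons, each of 5 numbers parted by spaces: the opening, from 0 (shut) to 1 (fully open), then the shift along the world's x, y, z in mm, then the turn about the world's z in degrees. In form: claw dx dy dz turn; .... A call has 1 to 5 rows; each row shifts and turns the commanded pose from where the row before left it; what a row does not reach is not made up. A row lasts 1/12 s, in which the tool goes at most 41.7 mm and 7.16 degrees, less where a joint would pass 70% of its speed; a pose out of reach is approached as far as the arm can. A call with a gripper value outside its range is refused whole. The fingers move at their own pace and stop on an object; FORCE is the grip in N (left out, the last holds). Time passes only in rows, so rows that do not move let the fingers close. It gives the time, the measured TCP pose, the force, the opening and the grip force at its end, in the units of the state.
- get_obs(): the state, without advancing time (a new reading comes with each control period).
- camera(name): name is "side" or "top" or "wrist"; returns a dict with "img" (400x640x3 uint8, blue, green, red), "depth" (400x640 float32, m along the optical axis (not along the pixel's ray), 0 where there is no reading), "fov_y" (degrees; the focal length in pixels is half the picture's height over the tangent of half this angle, whatever the lens; pixels are square), "cx", "cy" (the principal point, pixels), "rvec" (rotation vector, rad) and "tvec" (3), from world to camera coordinates, as OpenCV has them. Camera axes: x right, y down, z forward; pixel columns grow to the right and rows downward; lengths in m; the calibration is good to about 2 mm. A picture is of the moment at which its call begins.
- hand_in(): hands the job in; it is judged then, once.
The state is a dict: "time": time; "joint_pos": joint angles; "qd": joint speeds; "effort": joint torques, N m; "tcp_pos": TCP position; "ee_rot": TCP orientation; "contact_force": force on the tool from outside, world axes, zero at the start; "torque": the same for the moment, N m; "finger_gap": finger opening in m; "grip_force": force on a finger pad.
Only numpy, scipy, OpenCV 4.12 (cv2) and the standard library are available. Lean on these libraries where they do the work, as an engineer would, in place of code of your own. Each camera call takes 0.05 s, during which the arm holds its last target. There are 200 camera calls.

TASK

Set the magnetic stirrer to its marked speed: with a fingertip, push the bar of the black speed dial clockwise (seen from above) until its white index line points at the red set marker, gently, without running far past the marker or shifting it. Once the speed is set, press the green start key of the small white timer fully down and let go. Do not grip the dial, lift nothing, and leave the beaker and bottles where they stand.

Things in the scene. Friction and masses are not known exactly. Their poses are not given: they have to be found in the camera images.
- stirrer: white magnetic stirrer, 330 (x) by 180 (y) mm, fixed to the worktop; origin under its centre on the worktop, +x towards its rear. Top deck at z = 62 mm. Speed dial on the front deck, axis at x = -85 mm, y = 0; round plate of 135 mm behind it, centre at x = +85 mm, top at z = 72 mm
- speed_dial (a joint): angle of the black speed dial about the upright axis at dial_centre, rad; grows clockwise seen from above; range 0 to 4.71. At angle q the index line points in the stirrer's frame along (cos(2.356-q), sin(2.356-q)), so q = 2.356 points to the rear. It stays where it is left; friction 0.11 N m (3 to 4 N at the bar's end).
- set_marker (a joint): angle of the red set marker about the same axis, same zero and sense as speed_dial: the dial is set when both are equal. A rider on a thin flat ring (radius 46 to 57 mm) round the dial; tab 7 mm wide, top 69 mm above the worktop. It slides if pushed; leave it
- index_tip (a point): outer end of the dial's white index line (a steel dot marks the bar's other end), at the skirt's edge, 42 mm from the axis, 73 mm above the worktop
- marker_tip (a point): inner end of the red marker, 45 mm from the axis; its x axis points outwards from the dial's axis, y anticlockwise seen from above, z up. Before the turn index_tip lies on its +y side
- dial_centre (a point): point on the dial's axis at the height of the bar's top, 97 mm above the worktop; axes parallel to the stirrer's. Skirt: disc of 84 mm, top 73 mm above the worktop. On it stands the black finger bar, 72 mm long (36 mm either side of the axis), 14 mm wide, top 97 mm above the worktop, flat upright flanks; the bar lies along the index line. A hub of 17 mm radius round the axis rises to 85 mm
- timer: white digital timer lying flat, loose, 64 by 64 by 19 mm, about 70 g; origin under its centre. Display towards +x, two keys towards -x: the green one at -y is the start key (20 by 12 mm, stands 3 mm proud), the dark one at +y is a dummy
- timer_start (a joint): travel of the start key, m: 0 up, 0.0012 fully down; the press counts from 0.0008. Springs back; fully down takes about 6 N
- start_key (a point): centre of the start key's top, 19 mm above the timer's underside, at x = -18 mm, y = -14 mm in the timer's frame
- beaker: glass beaker, 65 mm wide, 78 mm tall, loose on the stirrer's plate; origin under its centre. Bystander
- buffer_bottle: small white bottle with a yellow cap, 44 mm wide, 99 mm tall, loose to the left of the stirrer; origin under its centre. Bystander
- dropper_bottle: small amber glass bottle with a black cap, 28 mm wide, 67 mm tall, loose to the right of the stirrer; origin under its centre. Bystander
Not all that is in view belongs to the job. Leave any brown or yellow look-alike of the timer alone.

How it is judged:
On the way, in this order (a step that is already met when the one before it is completed fails the run):
1. the dial's index line points at the red marker and the dial is at rest (y of index_tip in the frame of marker_tip between -0.003 and 0.003 m and horizontal distance between index_tip and marker_tip below 0.008 m and velocity of joint speed_dial between -0.05 and 0.05 rad/s), for 0.3 s.
2. with the speed set, the timer's start key is pressed by the finger (y of index_tip in the frame of marker_tip between -0.003 and 0.003 m and horizontal distance between index_tip and marker_tip below 0.008 m and value of joint timer_start above 0.0008 m and contact force between the fingers and timer above 1 N), for 0.05 s.
At the end, for the whole second after the job is handed in: The index line's tip is within 3 mm (4 degrees) of the red marker's middle, the dial still, the marker shifted less than 3 mm, the start key up again, the timer within 15 mm and the beaker and bottles within 10 mm of where they stood (y of index_tip in the frame of marker_tip between -0.003 and 0.003 m and horizontal distance between index_tip and marker_tip below 0.008 m and velocity of joint speed_dial between -0.02 and 0.02 rad/s and value of joint timer_start below 0.0004 m and distance of marker_tip from where it was at the start of the episode below 0.003 m and distance of timer from where it was at the start of the episode below 0.015 m and distance of each of beaker, buffer_bottle, dropper_bottle from where it was at the start of the episode below 0.01 m and linear speed of timer below 0.02 m/s); the robot touches nothing.
It fails at once if the dial is run more than 7 mm past the marker, or the marker is shifted by more than 4 mm (distance of marker_tip from where it was at the start of the episode above 0.004 m or (y of index_tip in the frame of marker_tip below -0.007 m and x of index_tip in the frame of marker_tip above -0.045 m)).
It fails at once if the start key is pressed before the speed is set (value of joint timer_start above 0.0008 m and horizontal distance between index_tip and marker_tip above 0.01 m).
It fails at once if the dial is gripped or forced: more than 18 N between fingers and dial (contact force between the fingers and speed_dial above 18 N).
It fails at once if the timer is lifted, tipped or pushed away (distance of timer from where it was at the start of the episode above 0.02 m or angle between timer's own z axis and vertical above 0.2 rad).
It fails at once if a bystander is touched off its place or tipped (distance of any of beaker, buffer_bottle, dropper_bottle from where it was at the start of the episode above 0.012 m).
It also fails if it takes over 45 s, if anything falls off the work surface, if the arm or the gripper's body presses on something with over 40 N, if the wrist force passes 120 N, or if a joint passes its speed limit or range.

## Working session

There is one attempt and no reset: what is moved stays moved. The work goes in short steps, Python scripts to look and compute and a shell command to move; the robot and the scene stay as the last step left them, time stands still between calls to the robot, and variables do not carry over. Pictures are saved under pics/ and viewed, at most 14 in all, crops included, and the job is handed in when it is done.

```bash
mkdir -p pics
cat > h.py <<'E'
import numpy as np,cv2
from workcell import get_obs,camera,hand_in
def cam(n):
    c=camera(n);c['f']=200/np.tan(np.radians(c['fov_y'])/2);c['R']=cv2.Rodrigues(np.array(c['rvec'],float))[0];c['t']=np.array(c['tvec'],float).ravel();return c
def rays(c,uv):
    uv=np.atleast_2d(uv).astype(float)
    d=np.c_[(uv[:,0]-c['cx'])/c['f'],(uv[:,1]-c['cy'])/c['f'],np.ones(len(uv))]
    return -c['R'].T@c['t'], d@c['R']
def atz(c,uv,z):
    o,d=rays(c,uv);return o+d*((z-o[2])/d[:,2])[:,None]
def proj(c,P):
    p=np.atleast_2d(P)@c['R'].T+c['t'];return np.c_[p[:,0]/p[:,2]*c['f']+c['cx'],p[:,1]/p[:,2]*c['f']+c['cy']]
E
python3 - <<'E'
from h import *
c=cam('top');cv2.imwrite('pics/top.png',c['img']);print(-c['R'].T@c['t'],c['f'])
c=cam('side');cv2.imwrite('pics/side.png',c['img']);print(-c['R'].T@c['t'],c['f'])
o=get_obs();print(o)
E
```

```text
[ 0.38816552 -0.03667802  1.44538669] 473.6416140135757
[0.04991813 1.04276622 0.7307942 ] 500.5257259896472
{'time': 0.1, 'joint_pos': array([ 1.14911745,  0.32176062, -0.07005463,  1.45160014,  0.02260492,
        1.37079378, -0.05691119]), 'qd': array([ 0.0016725 , -0.00094582,  0.00117718, -0.00273304,  0.00110417,
        0.00228591, -0.00017843]), 'effort': array([-1.46072987e-03, -4.92575741e+01, -4.06633392e-01, -3.13399959e+01,
       -6.41336432e-02,  3.93866468e-02,  8.53620782e-05]), 'tcp_pos': array([ 0.27409477, -0.58881355,  0.22153936]), 'ee_rot': array([-8.53364691e-04,  9.76356545e-01,  2.16164542e-01, -2.45080555e-04]), 'contact_force': array([ 0.6390113 ,  0.27308424, -0.3135048 ]), 'torque': array([ 0.01523706, -0.00943719, -0.05588301]), 'grip_force': 0.0, 'finger_gap': 0.0867960821572407}
```

View pics/top.png

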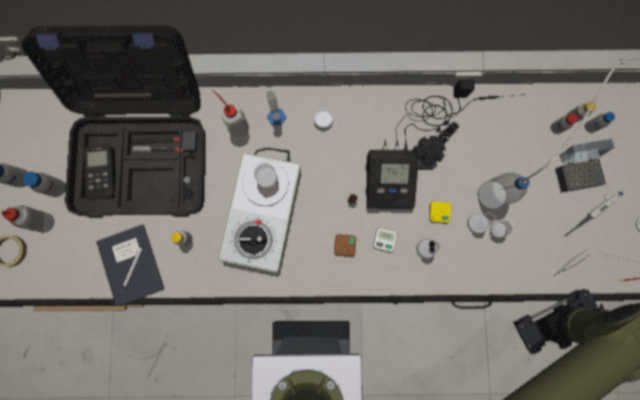

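View pics/side.png

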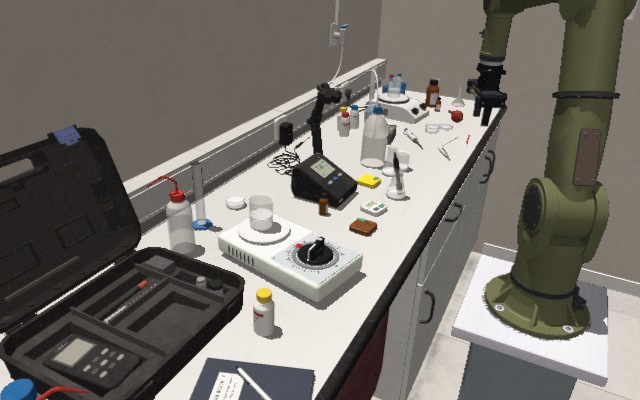

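The top view shows the stirrer at (260,213) with its dial at (253,239) and the red marker at about (258,222). There are three timer candidates: white (385,240), brown (345,245) and yellow (440,212). The white one with a green key fits the description. I'll enlarge it to confirm.

Run:
```python
from h import *
c=cam('top');a=c['img'][205:275,215:295];b=c['img'][205:275,340:420]
im=cv2.resize(np.hstack([a,b]),None,fx=5,fy=5,interpolation=cv2.INTER_CUBIC);cv2.imwrite('pics/crop.png',im)
hsv=cv2.cvtColor(c['img'],cv2.COLOR_BGR2HSV)
def cent(m,x0,y0,x1,y1,z,n):
    mm=np.zeros(m.shape,bool);mm[y0:y1,x0:x1]=m[y0:y1,x0:x1];v,u=np.nonzero(mm);p=(u.mean(),v.mean()) if len(u) else (0,0);print(n,len(u),np.round(p,2),atz(c,p,z).round(4))
red=((hsv[...,0]<8)|(hsv[...,0]>172))&(hsv[...,1]>120)&(hsv[...,2]>90)
cent(red,245,212,275,232,.069,'marker')
g=(hsv[...,0]>40)&(hsv[...,0]<90)&(hsv[...,1]>80)
cent(g,370,225,402,256,.019,'green')
# white stirrer & timer outlines
w=((hsv[...,1]<40)&(hsv[...,2]>170)).astype(np.uint8)
for n,(x0,y0,x1,y1),z in(('stir',(215,150,305,280),.062),('timer',(370,225,402,256),.016)):
    s=np.zeros_like(w);s[y0:y1,x0:x1]=w[y0:y1,x0:x1];k=max(cv2.findContours(s,0,2)[0],key=cv2.contourArea)
    r=cv2.boxPoints(cv2.minAreaRect(k));P=atz(c,r,z);print(n,r.round(1).tolist(),P.round(4).tolist(),'mean',P.mean(0).round(4))
    for i in range(4):
        d=P[(i+1)%4]-P[i];print(np.hypot(*d[:2]).round(4),np.degrees(np.arctan2(d[1],d[0])).round(1))
```

```text
marker 14 [257.79 221.64] [[0.5383 0.1382 0.069 ]]
green 11 [388.09 246.18] [[ 0.4656 -0.2472  0.019 ]]
stir [[218.5, 258.1000061035156], [241.8000030517578, 148.6999969482422], [299.8999938964844, 161.10000610351562], [276.6000061035156, 270.5]] [[0.4339, 0.2523, 0.062], [0.76, 0.189, 0.062], [0.7199, 0.0145, 0.062], [0.3966, 0.0835, 0.062]] mean [0.5776 0.1348 0.062 ]
0.3321 -11.0
0.1791 -102.9
0.3305 167.9
0.1728 77.5
timer [[373.0, 246.8000030517578], [377.6000061035156, 224.10000610351562], [398.29998779296875, 228.3000030517578], [393.79998779296875, 251.0]] [[0.4643, -0.2024, 0.016], [0.5327, -0.2181, 0.016], [0.5194, -0.2805, 0.016], [0.4513, -0.2643, 0.016]] mean [ 0.4919 -0.2413  0.016 ]
0.0701 -12.9
0.0638 -102.0
0.07 166.7
0.0633 78.1
```

View pics/crop.png

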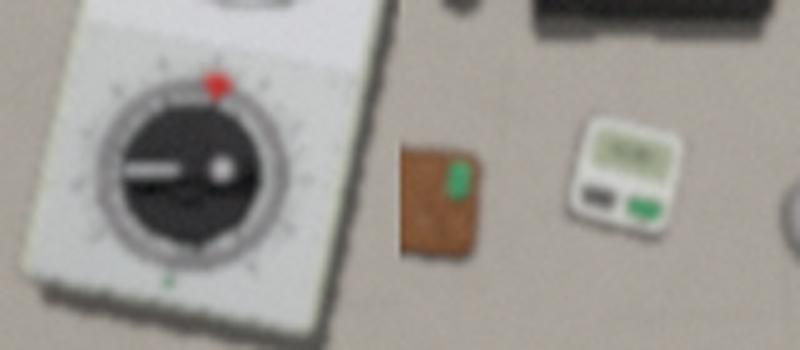

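The crop confirms it. The white timer's green key is at top-view pixel (388,246), and the brown timer beside it is a decoy. The dial centre is at (253,239), its index points to image-left (world +y), and the marker is at (258,222), so the dial needs about 107° clockwise. I'll push the dot end from its rear side, which keeps the finger away from the marker.

```bash
python3 -m jog '0 18 36 0 7;0 18 36 0 7;0 18 36 0 7;0 18 36 0 7;0 18 36 0 7' 20; python3 -m jog '0 18 36 0 7;0 18 36 0 7;0 18 36 0 7;0 18 36 0 7;0 18 36 0 2';python3 -m jog '0 6 36 0 0;0 6 36 0 0;0 6 36 0 0;0 6 36 0 0;0 6 36 0 0';python3 -m jog '0 6 36 0 0;0 6 36 0 0;0 6 36 0 0;0 6 36 0 0;0 0 0 0 0'
python3 - <<'E'
from h import *
o=get_obs();print(o['tcp_pos'],o['ee_rot'],o['joint_pos'],o['finger_gap'])
c=cam('wrist');cv2.imwrite('pics/w1.png',c['img']);print(-c['R'].T@c['t'],c['f'])
E
```

```text
time: 0.57
tcp_pos: [0.3647, -0.4073, 0.2223]
ee_rot: [-0.0, 0.865, 0.502, -0.0]
contact_force: [0.7, -0.1, 0.3]
finger_gap: 0.0612
grip_force: 0.0
time: 0.98
tcp_pos: [0.4547, -0.2274, 0.2225]
ee_rot: [0.0, 0.705, 0.709, -0.0]
contact_force: [1.9, 0.3, -1.3]
finger_gap: 0.028
grip_force: 0.0
time: 1.4
tcp_pos: [0.4841, -0.0475, 0.2225]
ee_rot: [0.0, 0.707, 0.707, -0.0]
contact_force: [1.4, -0.7, 0.1]
finger_gap: 0.0015
grip_force: 0.0
time: 1.82
tcp_pos: [0.5078, 0.1039, 0.2231]
ee_rot: [-0.001, 0.703, 0.711, 0.002]
contact_force: [-1.3, 0.3, 0.2]
finger_gap: 0.0
grip_force: 0.0
[0.50782865 0.1039286  0.22305444] [-0.00138838  0.7033151   0.71087349  0.00219595] [ 0.49181998  0.08572811 -0.77467719  1.75239395  0.05706753  1.32576108
 -0.28404403] 7.114491482125573e-06
[0.50676528 0.17181803 0.3863978 ] 332.9635399929254
```

View pics/w1.png

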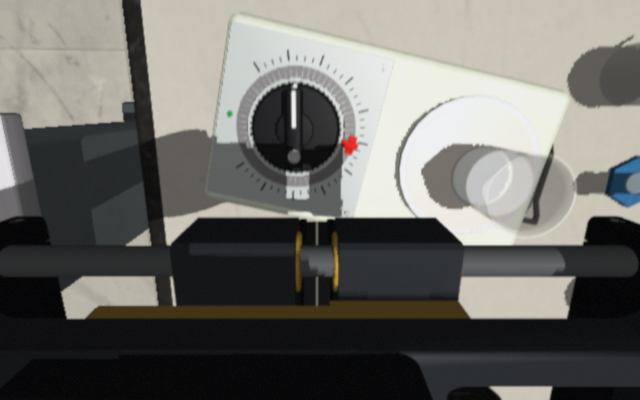

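The wrist view shows the dial at (294,127), with the white index line at (294,105) pointing +y, the steel dot at (293,157) and the red marker at (350,145). Next I'll measure these, and the finger profile from depth.

Run:
```python
from h import *
c=cam('wrist');im=c['img'];hsv=cv2.cvtColor(im,cv2.COLOR_BGR2HSV);tcp=get_obs()['tcp_pos']
print('tcp px',proj(c,tcp))
D=c['depth'];vv,uu=np.nonzero((D>0.02)&(D<0.26));o,d=rays(c,np.c_[uu,vv]);P=o+d*D[vv,uu][:,None]-tcp
for z0 in np.arange(-.005,.08,.01):
    m=(P[:,2]>=z0)&(P[:,2]<z0+.01)&(abs(P[:,0])<.12)
    if m.any():print(z0.round(3),m.sum(),P[m].min(0).round(3),P[m].max(0).round(3))
red=((hsv[...,0]<8)|(hsv[...,0]>172))&(hsv[...,1]>140)&(hsv[...,2]>120);red[200:]=0
v,u=np.nonzero(red);M=atz(c,(u.mean(),v.mean()),.069)[0];print('marker',len(u),u.min(),u.max(),v.min(),v.max(),M)
# skirt: dark disc
k=((hsv[...,2]<70)).astype(np.uint8);s=np.zeros_like(k);s[70:180,240:347]=k[70:180,240:347]
# bright parts in dial: index line
sub=im[75:180,240:350].astype(int).min(2)
w=np.zeros(k.shape,bool);w[75:135,280:310]=im[75:135,280:310].min(2)>150
v,u=np.nonzero(w);print('line px',len(u),u.min(),u.max(),v.min(),v.max(),u.mean(),v.mean())
x,y,ww,h=cv2.boundingRect(s);print('dark',x,y,ww,h)
cr=cv2.resize(im[60:210,220:380],None,fx=4,fy=4,interpolation=cv2.INTER_CUBIC);cv2.imwrite('pics/w1c.png',cr)
S=np.array([.5776,.1348]);a=np.radians(-12.2);C=S-.085*np.array([np.cos(a),np.sin(a)]);print('C prior',C,proj(c,[*C,.073]),proj(c,[*C,.097]))
```

```text
tcp px [[316.8745078  244.59764257]]
-0.005 95 [-0.009  0.013  0.   ] [0.009 0.015 0.005]
0.005 263 [-0.009  0.013  0.005] [0.008 0.015 0.015]
0.015 285 [-0.009 -0.006  0.015] [0.008 0.016 0.025]
0.025 189 [-0.007 -0.005  0.025] [0.006 0.015 0.034]
0.045 746 [-0.005 -0.004  0.049] [0.005 0.011 0.055]
0.055 55 [-0.005  0.002  0.055] [0.005 0.014 0.063]
0.065 1642 [-0.088 -0.024  0.067] [0.087 0.042 0.075]
0.075 8146 [-0.087 -0.021  0.075] [0.086 0.042 0.085]
marker 187 342 357 131 148 [0.53915193 0.13653113 0.069     ]
line px 260 280 309 75 122 293.6115384615385 93.13076923076923
dark 240 78 103 102
C prior [0.49451965 0.15276261] [[302.34455981 122.06268594]] [[301.21442669 123.46803655]]
```

View pics/w1c.png

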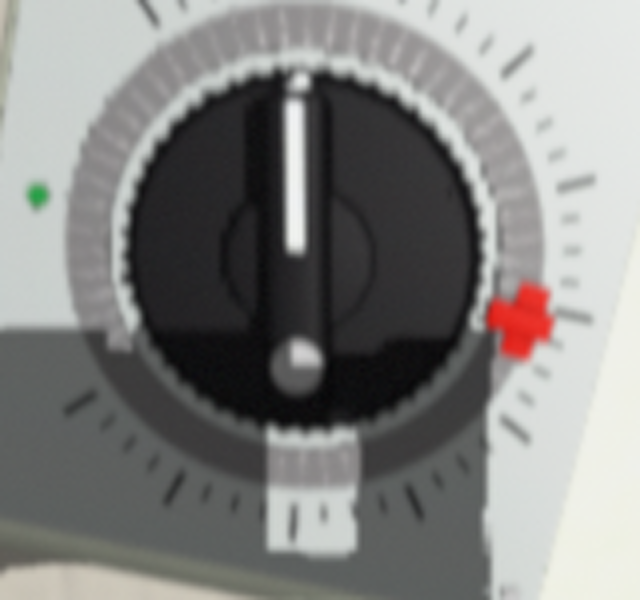

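The crop shows the skirt centre at full-image pixel (296,123), the index line vertical at x≈294 and the marker centre at (350,140). Now that the arm has settled I'll turn these into world positions, using a skirt circle fit.

```bash
python3 -m jog '0 0 0 0 0;0 0 0 0 0;0 0 0 0 0'
python3 - <<'E'
from h import *
from scipy.optimize import minimize
tcp=get_obs()['tcp_pos'];c=cam('wrist');im=c['img'];hsv=cv2.cvtColor(im,cv2.COLOR_BGR2HSV);g=cv2.cvtColor(im,cv2.COLOR_BGR2GRAY).astype(np.float32)
th=np.radians(np.arange(0,360,3))
def ring(C,r,z):
    p=proj(c,np.c_[C[0]+r*np.cos(th),C[1]+r*np.sin(th),np.full(len(th),z)]).astype(np.float32);return cv2.remap(g,p[:,:1],p[:,1:],1)[:,0]
def cost(C): # dark inside skirt, lighter outside
    return -np.clip(ring(C,.044,.072)-ring(C,.040,.073),-60,60).mean()
b=min((cost((x,y)),x,y) for x in np.arange(.48,.505,.001) for y in np.arange(.14,.165,.001));print('skirt',b)
C=np.array(b[1:])
def cr(u,v):return (u,v)
red=((hsv[...,0]<8)|(hsv[...,0]>172))&(hsv[...,1]>140)&(hsv[...,2]>120);red[200:]=0
v,u=np.nonzero(red);M=atz(c,(u.mean(),v.mean()),.068)[0];print('marker',M,'rel',M[:2]-C,np.hypot(*(M[:2]-C)),np.degrees(np.arctan2(*(M[:2]-C)[::-1])))
w=(g>150);w[:,:288]=0;w[:,301:]=0;w[:82]=0;w[125:]=0
v,u=np.nonzero(w);P=atz(c,np.c_[u,v],.097)[:,:2];vx,vy,x0,y0=cv2.fitLine(P.astype(np.float32),2,0,.01,.01).ravel()
print('line',len(u),np.degrees(np.arctan2(vy,vx)),P.mean(0),P.min(0),P.max(0))
D=c['depth'];vv,uu=np.nonzero((D>0.02)&(D<0.26));o,d=rays(c,np.c_[uu,vv]);P=o+d*D[vv,uu][:,None]-tcp
m=(P[:,2]>-.003)&(P[:,2]<.02)&(abs(P[:,0])<.05);print('finger',tcp,P[m].min(0).round(4),P[m].max(0).round(4))
t=cam('top');print('top dial',atz(t,(253,239.4),.075))
E
```

```text
time: 2.17
tcp_pos: [0.5084, 0.093, 0.2224]
ee_rot: [0.0, 0.708, 0.706, -0.0]
contact_force: [1.0, -0.2, 0.6]
finger_gap: 0.0004
grip_force: 0.0
skirt (np.float32(-59.762417), np.float64(0.488), np.float64(0.15300000000000002))
marker [0.5391862  0.13735415 0.068     ] rel [ 0.0511862  -0.01564585] 0.053524009432754455 -16.996575403575438
line 129 89.5145 [0.48783528 0.16789532] [0.48604221 0.15534787] [0.48942262 0.17947084]
finger [0.50841872 0.09301272 0.22242696] [-0.0089  0.0096  0.0004] [0.0088 0.0124 0.02  ]
top dial [[0.48622808 0.15081191 0.075     ]]
```

The fit gives dial centre (0.488, 0.153), index at 89.5° and marker at −17°, so 106.5° clockwise to go. The closed finger is 18 × 19 mm. I'll descend behind the dot end with 6 mm of clearance.

```bash
python3 -m jog '0 2 34 0 0;0 0 0 -40 0;0 0 0 -40 0;0 0 0 -30 0;0 0 0 0 0'; python3 -m jog '0 0 0 -15 0;0 0 0 -10 0;0 0 0 0 0;0 0 0 0 0'
python3 - <<'E'
from h import *
C=np.array([488,153.])
def p(b):
    b=np.radians(b);u=np.array([np.cos(b),np.sin(b)]);return C+26*u+16*np.array([-u[1],u[0]])
print(get_obs()['tcp_pos']*1e3,p(-90.5))
b=-90.5;cur=np.round(p(b),1)
for s in [6]*15+[4,4,3,3,2.5]:
    b-=s;n=np.round(p(b)-cur,1);cur+=n;print(f'0 {n[0]:.1f} {n[1]:.1f} 0 {-s};',end=' ')
c=cam('side');cv2.imwrite('pics/s2.png',cv2.resize(c['img'][170:330,200:400],None,fx=3.5,fy=3.5))
E
```

```text
time: 2.68
tcp_pos: [0.5058, 0.1267, 0.1067]
ee_rot: [-0.003, 0.707, 0.707, -0.004]
contact_force: [-1.3, -1.2, -0.2]
finger_gap: 0.0005
grip_force: 0.0
time: 3.02
tcp_pos: [0.5108, 0.1285, 0.0885]
ee_rot: [0.0, 0.707, 0.707, 0.0]
contact_force: [-0.8, 0.1, 0.8]
finger_gap: 0.0004
grip_force: 0.0
[510.84921506 128.53723293  88.49028474] [503.77250085 126.86136543]
0 -2.8 -1.5 0 -6; 0 -3.0 -1.2 0 -6; 0 -3.1 -0.9 0 -6; 0 -3.1 -0.6 0 -6; 0 -3.2 -0.2 0 -6; 0 -3.2 0.1 0 -6; 0 -3.2 0.4 0 -6; 0 -3.1 0.8 0 -6; 0 -3.0 1.1 0 -6; 0 -2.9 1.4 0 -6; 0 -2.7 1.7 0 -6; 0 -2.5 1.9 0 -6; 0 -2.3 2.2 0 -6; 0 -2.0 2.5 0 -6; 0 -1.8 2.6 0 -6; 0 -1.1 1.9 0 -4; 0 -0.9 1.9 0 -4; 0 -0.6 1.5 0 -3; 0 -0.5 1.5 0 -3; 0 -0.3 1.3 0 -2.5;
```

View pics/s2.png

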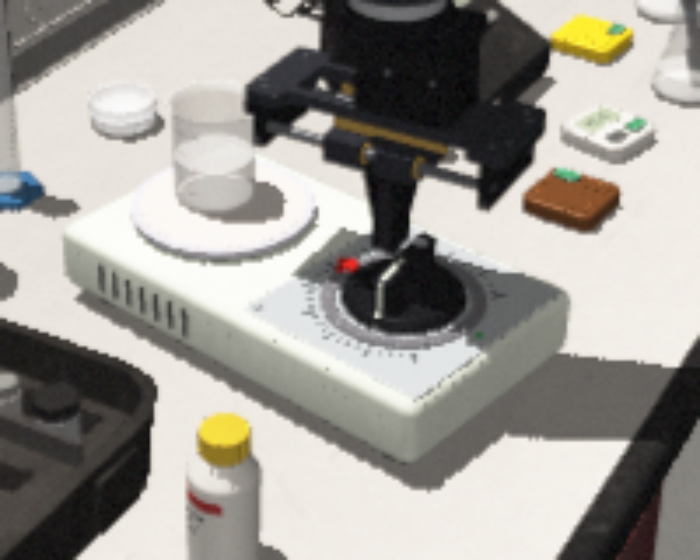

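The side view shows the fingertip at crop (390,250), on the marker side of the bar and clear of the beaker. I'll close the gap slowly, then orbit.

```bash
python3 -m jog '0 -2 0 0 0;0 -2 0 0 0;0 -2 0 0 0;0 -1 0 0 0;0 0 0 0 0'; python3 -m jog '0 -2.8 -1.5 0 -6; 0 -3.0 -1.2 0 -6; 0 -3.1 -0.9 0 -6; 0 -3.1 -0.6 0 -6; 0 -3.2 -0.2 0 -6'; python3 -m jog '0 -3.2 0.1 0 -6; 0 -3.2 0.4 0 -6; 0 -3.1 0.8 0 -6; 0 -3.0 1.1 0 -6;0 0 0 0 0'
```

```text
time: 3.48
tcp_pos: [0.5041, 0.1288, 0.0882]
ee_rot: [0.001, 0.707, 0.707, 0.001]
contact_force: [1.1, 0.5, 1.3]
finger_gap: 0.0004
grip_force: 0.8
time: 3.9
tcp_pos: [0.4903, 0.1238, 0.0883]
ee_rot: [0.001, 0.868, 0.497, 0.002]
contact_force: [5.8, -0.7, -1.7]
finger_gap: 0.0005
grip_force: 2.7
time: 4.32
tcp_pos: [0.4781, 0.1254, 0.0884]
ee_rot: [0.001, 0.952, 0.306, 0.002]
contact_force: [6.4, -2.1, -1.5]
finger_gap: 0.0005
grip_force: 2.6
```

```bash
python3 -m jog '0 -2.9 1.4 0 -6; 0 -2.7 1.7 0 -6; 0 -2.5 1.9 0 -6; 0 -2.3 2.2 0 -6; 0 -2.0 2.5 0 -6'; python3 -m jog '0 0 0 0 0;0 0 0 0 0;0 0 0 0 0'
cat > m.py <<'E'
from h import *
def meas(C=np.array([.488,.153])):
    tcp=get_obs()['tcp_pos'];t=cam('wrist');im=t['img'];hsv=cv2.cvtColor(im,cv2.COLOR_BGR2HSV);g=im.min(2)
    out={'tcp':(tcp*1e3).round(1)}
    H,W=g.shape;v,u=np.mgrid[0:H,0:W];uv=np.c_[u.ravel(),v.ravel()]
    P=atz(t,uv,.097)[:,:2]-C;r=np.hypot(*P.T);Q=atz(t,uv,.069)[:,:2]-C;q=np.hypot(*Q.T)
    R=(((hsv[...,0]<8)|(hsv[...,0]>172))&(hsv[...,1]>140)&(hsv[...,2]>90)).ravel()
    m=R&(q>.04)&(q<.065);out['marker']=(m.sum(),Q[m].mean(0).round(4),np.degrees(np.arctan2(Q[m][:,1].mean(),Q[m][:,0].mean())).round(2))
    m=(g.ravel()>120)&(r<.036)
    vx,vy,x0,y0=cv2.fitLine(P[m].astype(np.float32),cv2.DIST_HUBER,0,.01,.01).ravel() if m.sum()>5 else (0,)*4
    out['line']=(m.sum(),P[m].mean(0).round(4),np.degrees(np.arctan2(vy,vx)).round(2));return t,out
E
python3 - <<'E'
from m import *
t,o=meas();print(o);cv2.imwrite('pics/w3.png',t['img'])
E
```

```text
time: 4.73
tcp_pos: [0.4659, 0.1336, 0.0883]
ee_rot: [0.002, 0.999, 0.048, 0.002]
contact_force: [4.3, -5.8, -0.4]
finger_gap: 0.0001
grip_force: 3.2
time: 4.98
tcp_pos: [0.4654, 0.134, 0.0883]
ee_rot: [0.001, 0.999, 0.051, 0.002]
contact_force: [3.7, -4.2, 0.6]
finger_gap: 0.0006
grip_force: 2.5
{'tcp': array([465.4, 134. ,  88.3]), 'marker': (np.int64(669), array([ 0.0513, -0.0157]), np.float64(-16.96)), 'line': (np.int64(865), array([0.0117, 0.0114]), np.float32(-51.56))}
```

View pics/w3.png

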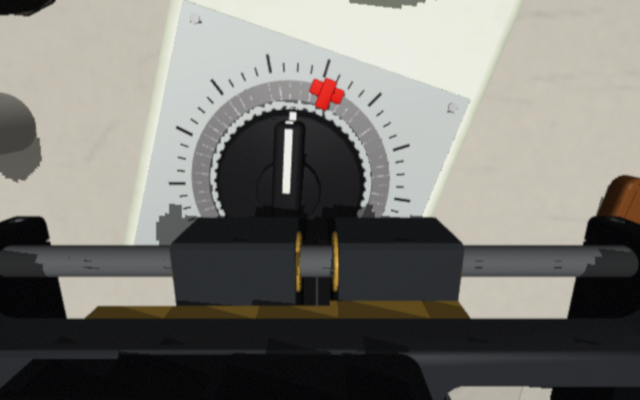

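The wrist view shows the index line from (289,128) to (287,193) and the marker at (326,94), not shifted. I'll fit the line from its own blob.

```bash
cat >> m.py <<'E'
def line(t,seed,C=np.array([.488,.153])):
    k=(t['img'].min(2)>130).astype(np.uint8);n,L=cv2.connectedComponents(k,connectivity=4)
    ys,xs=np.nonzero(k);i=np.argmin((xs-seed[0])**2+(ys-seed[1])**2);v,u=np.nonzero(L==L[ys[i],xs[i]])
    P=atz(t,np.c_[u,v],.097)[:,:2]-C
    vx,vy,x0,y0=cv2.fitLine(P.astype(np.float32),2,0,.01,.01).ravel()
    return len(u),(u.min(),u.max(),v.min(),v.max()),P.mean(0).round(4),np.degrees(np.arctan2(vy,vx)),np.degrees(np.arctan2(P[:,1].mean(),P[:,0].mean()))
E
python3 - <<'E'
from m import *
t,o=meas();print(line(t,(288,160)))
# skirt index tip and marker
print('tip',atz(t,(293,116),.073)-[.488,.153,0])
E
```

```text
(524, (np.int64(282), np.int64(292), np.int64(129), np.int64(193)), array([ 0.0181, -0.0001]), np.float32(2.1661067), np.float64(-0.27830797553997083))
tip [[0.03786609 0.00028798 0.073     ]]
```

The index is at about +1.5° and the marker at −16.8°, so about 18° remain. I'll turn 14° slowly and remeasure.

```bash
python3 -m jog '0 -0.9 1.3 0 -3;0 -0.9 1.3 0 -3;0 -0.6 0.9 0 -2;0 -0.5 1.0 0 -2;0 -0.5 0.9 0 -2'; python3 -m jog '0 -0.4 1 0 -2;0 0 0 0 0;0 0 0 0 0;0 0 0 0 0'
python3 - <<'E'
from m import *
t,o=meas();print(o);print(line(t,proj(t,[.506,.149,.097])[0]))
cv2.imwrite('pics/w4.png',cv2.resize(t['img'][60:220,220:420],None,fx=3.5,fy=3.5,interpolation=cv2.INTER_CUBIC))
E
```

```text
time: 5.5
tcp_pos: [0.4617, 0.1388, 0.0882]
ee_rot: [0.002, 0.999, -0.055, 0.002]
contact_force: [2.9, -7.5, 1.3]
finger_gap: 0.0005
grip_force: 2.8
time: 5.83
tcp_pos: [0.4609, 0.14, 0.0881]
ee_rot: [0.002, 0.997, -0.071, 0.001]
contact_force: [4.0, -5.7, 1.1]
finger_gap: 0.0004
grip_force: 2.6
{'tcp': array([460.9, 140. ,  88.1]), 'marker': (np.int64(680), array([ 0.0513, -0.0158]), np.float64(-17.08)), 'line': (np.int64(882), array([0.0139, 0.0092]), np.float32(-65.44))}
(522, (np.int64(282), np.int64(290), np.int64(127), np.int64(191)), array([ 0.0176, -0.0043]), np.float32(-10.955664), np.float64(-13.566568163927812))
```

View pics/w4.png

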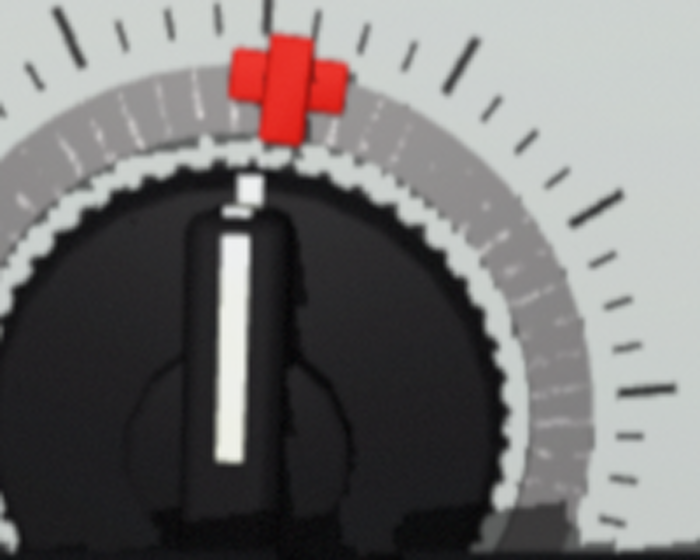

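The crop shows the index tip at (251,172) and the marker's inner end at (282,143), a bit further clockwise. I'll convert that to millimetres.

Run:
```python
from m import *
t,_=meas();C=np.array([.488,.153,0])
f=lambda u,v,z:(atz(t,(220+(u+.5)/3.5-.5,60+(v+.5)/3.5-.5),z)[0]-C)
for n,p in dict(tip=f(251,172,.073),mk_in=f(282,143,.069),mk_out=f(290,36,.069),bar_in=f(230,462,.097),bar_out=f(236,236,.097)).items():print(n,(p*1e3).round(2),np.degrees(np.arctan2(p[1],p[0])).round(2),np.hypot(*p[:2]))
```

```text
tip [39.87 -8.74 73.  ] -12.36 0.040811913558400525
mk_in [ 43.4  -13.78  69.  ] -17.61 0.045535021894681275
mk_out [ 58.32 -17.31  69.  ] -16.53 0.060837257698356385
bar_in [ 2.23 -1.38 97.  ] -31.7 0.0026249146664580653
bar_out [32.12 -7.19 97.  ] -12.61 0.03291639492817596
```

Comparing the tip and marker at nearly equal radius leaves about 5°. I'll do that last bit gently, then check with the finger still there.

```bash
python3 -m jog '0 -0.3 0.7 0 -1.5;0 -0.3 0.8 0 -1.5;0 -0.2 0.5 0 -1;0 -0.2 0.5 0 -1;0 0 0 0 0'; python3 -m jog '0 0 0 0 0;0 0 0 0 0'
python3 - <<'E'
from m import *
t,o=meas();print(o);print(line(t,proj(t,[.506,.148,.097])[0]))
C=np.array([.488,.153])
# skirt index-tip blob: white, small, near r~.040 at z=.073
k=(t['img'].min(2)>150).astype(np.uint8);n,L,st,ce=cv2.connectedComponentsWithStats(k,connectivity=4)
for i in range(1,n):
    p=atz(t,ce[i],.073)[0,:2]-C
    if np.hypot(*p)<.045 and st[i,4]>5:print(st[i],ce[i].round(1),(p*1e3).round(1),np.degrees(np.arctan2(p[1],p[0])).round(2))
cv2.imwrite('pics/w5.png',cv2.resize(t['img'][60:220,220:420],None,fx=3.5,fy=3.5,interpolation=cv2.INTER_CUBIC))
E
```

```text
time: 6.35
tcp_pos: [0.4596, 0.1424, 0.088]
ee_rot: [0.002, 0.993, -0.115, 0.001]
contact_force: [2.5, -6.1, 1.3]
finger_gap: 0.001
grip_force: 2.6
time: 6.52
tcp_pos: [0.4597, 0.1424, 0.088]
ee_rot: [0.002, 0.993, -0.114, 0.001]
contact_force: [2.3, -6.4, 1.8]
finger_gap: 0.0005
grip_force: 2.5
{'tcp': array([459.7, 142.4,  88. ]), 'marker': (np.int64(688), array([ 0.0512, -0.0159]), np.float64(-17.26)), 'line': (np.int64(895), array([0.0147, 0.0079]), np.float32(-69.54))}
(532, (np.int64(281), np.int64(290), np.int64(126), np.int64(190)), array([ 0.0176, -0.0058]), np.float32(-15.556373), np.float64(-18.163184021808174))
[283 109  11  12  82] [289.3 114.6] [ 36.  -10.4] -16.12
[282 126   9  65 488] [285.5 157.8] [14.5 -2.8] -11.0
[204 181   4   2   7] [205.3 181.6] [11.9 43.2] 74.66
```

View pics/w5.png

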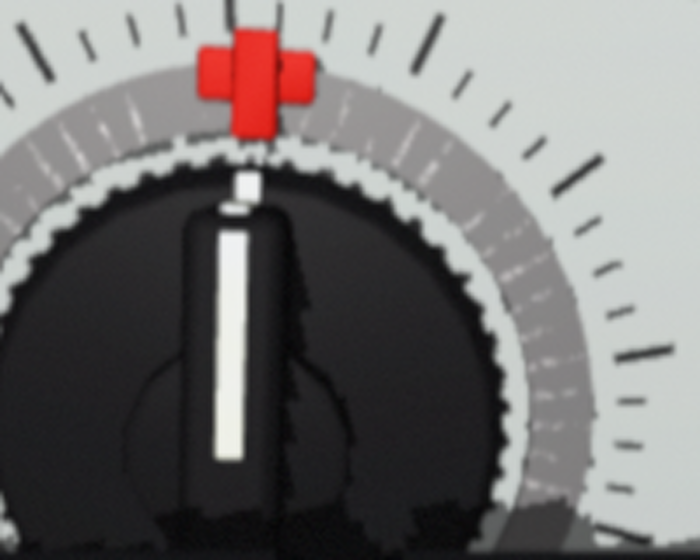

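The index line now points at the marker's middle; tip (249,170) and marker inner end (254,138) agree to within about 0.5 mm. I'll back off along the bar's normal, lift and measure around the timer.

```bash
python3 -m jog '0 -1 -3 0 0;0 -1 -4 0 0;0 -1 -4 0 0;0 0 0 30 0;0 0 0 40 0'; python3 -m jog '0 0 0 40 5;0 0 -15 0 7;0 0 -35 0 7;0 0 -35 0 7;0 0 -35 0 7';python3 -m jog '0 2 -35 0 7;0 2 -35 0 7;0 2 -35 0 7;0 2 -35 0 7;0 2 -35 0 7';python3 -m jog '0 0 -20 0 7;0 0 -10 0 7;0 0 0 0 7;0 0 0 0 7;0 0 0 0 7'; python3 -m jog '0 0 0 0 0;0 0 0 0 0;0 0 0 0 0'
python3 - <<'E'
from m import *
o=get_obs();print(o['tcp_pos'],o['ee_rot'],o['joint_pos'])
w=cam('wrist');t=cam('top');np.set_printoptions(suppress=True)
cv2.imwrite('pics/w6.png',np.hstack([w['img'][:250,:500],cv2.resize(t['img'][165:265,330:450],(300,250))]))
for n,c in (('w',w),('t',t)):
    hsv=cv2.cvtColor(c['img'],cv2.COLOR_BGR2HSV);g=((hsv[...,0]>45)&(hsv[...,0]<90)&(hsv[...,1]>80)).astype(np.uint8)
    N,L,st,ce=cv2.connectedComponentsWithStats(g)
    for i in range(1,N):
        p=atz(c,ce[i],.019)[0]
        if st[i,4]>5 and .35<p[0]<.6 and -.4<p[1]<0:print(n,st[i],p)
    D=c['depth'];v,u=np.nonzero(D>.05);oo,d=rays(c,np.c_[u,v]);P=oo+d*D[v,u][:,None]
    for x in np.arange(.40,.66,.02):
        print(round(x,2),[round(float(P[m,2].max()),3) if (m:=(abs(P[:,0]-x)<.01)&(abs(P[:,1]-y)<.01)&(P[:,2]<.15)).any() else None for y in np.arange(-.38,-.14,.02)]) if n=='t' else 0
E
```

```text
time: 6.98
tcp_pos: [0.452, 0.1334, 0.1551]
ee_rot: [0.001, 0.994, -0.113, -0.004]
contact_force: [1.6, 0.0, 0.1]
finger_gap: 0.0005
grip_force: 0.0
time: 7.4
tcp_pos: [0.4553, 0.0227, 0.1979]
ee_rot: [0.0, 0.987, 0.161, 0.0]
contact_force: [1.0, -0.1, -0.3]
finger_gap: 0.0004
grip_force: 0.0
time: 7.82
tcp_pos: [0.4652, -0.1471, 0.1975]
ee_rot: [-0.0, 0.897, 0.441, 0.0]
contact_force: [-0.1, -0.4, -0.2]
finger_gap: 0.0006
grip_force: 0.0
time: 8.23
tcp_pos: [0.4652, -0.1758, 0.1973]
ee_rot: [-0.0, 0.723, 0.69, 0.0]
contact_force: [0.5, -0.2, 0.0]
finger_gap: 0.0001
grip_force: 0.0
time: 8.48
tcp_pos: [0.4655, -0.1756, 0.1975]
ee_rot: [-0.0, 0.726, 0.687, 0.0]
contact_force: [-0.3, -0.7, -0.4]
finger_gap: 0.0009
grip_force: 0.0
[ 0.46554424 -0.17560747  0.19749354] [-6.52328224e-05  7.26278306e-01  6.87400764e-01  8.50013250e-05] [ 0.56831188  0.02317    -0.26366599  1.84699636  0.00609572  1.27226323
  0.24793229]
w [322 128  22  14 263] [ 0.48401893 -0.13769011  0.019     ]
w [315 230   4  16  59] [ 0.46154701 -0.24887906  0.019     ]
t [350 238   3   7  19] [ 0.48228483 -0.1366204
[... 400 characters left out ...]
, None, None, None, 0.008]
0.5 [0.004, 0.006, 0.004, None, None, None, None, None, None, None, None, 0.006]
0.52 [0.006, 0.007, None, None, None, None, None, None, None, None, None, 0.006]
0.54 [0.02, 0.008, None, None, None, None, None, None, None, None, None, 0.007]
0.56 [0.022, 0.006, 0.0, None, None, None, None, None, None, 0.004, 0.0, 0.005]
0.58 [0.022, 0.006, 0.009, 0.049, 0.053, 0.049, 0.05, None, None, None, 0.001, 0.007]
0.6 [0.02, 0.008, 0.007, 0.059, 0.058, 0.058, 0.056, 0.055, 0.056, 0.054, 0.058, 0.052]
0.62 [0.008, 0.005, 0.006, 0.066, 0.071, 0.073, 0.07, 0.068, 0.07, 0.068, 0.063, 0.066]
0.64 [0.005, 0.007, 0.007, 0.076, 0.079, 0.078, 0.081, 0.079, 0.077, 0.078, 0.074, 0.007]
```

View pics/w6.png

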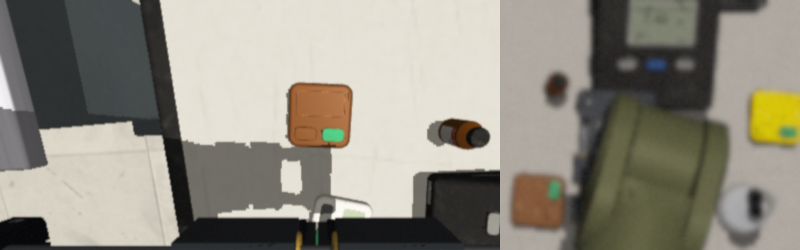

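The wrist view shows the brown decoy at (320,115), and the white timer is half hidden by the gripper at (340,210). The pH meter and flask leave clearance for this gripper yaw. I'll move past the timer so the wrist camera can see the key.

```bash
python3 -m jog '0 0 -30 0 3;0 0 -35 0 0;0 0 -35 0 0;0 0 -25 0 0;0 0 0 0 0';python3 -m jog '0 0 0 0 0;0 0 0 0 0;0 0 0 0 0'
python3 - <<'E'
from m import *
w=cam('wrist');o=get_obs();print(o['tcp_pos'],o['contact_force'])
cv2.imwrite('pics/w7.png',cv2.resize(w['img'][60:220,200:440],None,fx=3,fy=3))
c=w
hsv=cv2.cvtColor(c['img'],cv2.COLOR_BGR2HSV);g=((hsv[...,0]>45)&(hsv[...,0]<90)&(hsv[...,1]>80)).astype(np.uint8)
N,L,st,ce=cv2.connectedComponentsWithStats(g)
for i in range(1,N):
    if st[i,4]>30:print(st[i],ce[i],atz(c,ce[i],.019)[0])
E
```

```text
time: 9.0
tcp_pos: [0.4637, -0.3076, 0.1972]
ee_rot: [0.001, 0.71, 0.704, -0.001]
contact_force: [-1.9, -0.9, -0.1]
finger_gap: 0.0001
grip_force: 0.0
time: 9.25
tcp_pos: [0.4662, -0.2992, 0.1976]
ee_rot: [-0.0, 0.706, 0.708, 0.0]
contact_force: [-0.2, 0.3, -0.5]
finger_gap: 0.0004
grip_force: 0.0
[ 0.46619168 -0.29925365  0.19769393] [ 0.03952917  0.18097338 -0.56299031]
[325   0  23  10 199] [336.38693467   3.88442211] [ 0.48464076 -0.14045315  0.019     ]
[309 113  15  21 232] [316.28448276 123.06034483] [ 0.46607367 -0.24882323  0.019     ]
```

View pics/w7.png

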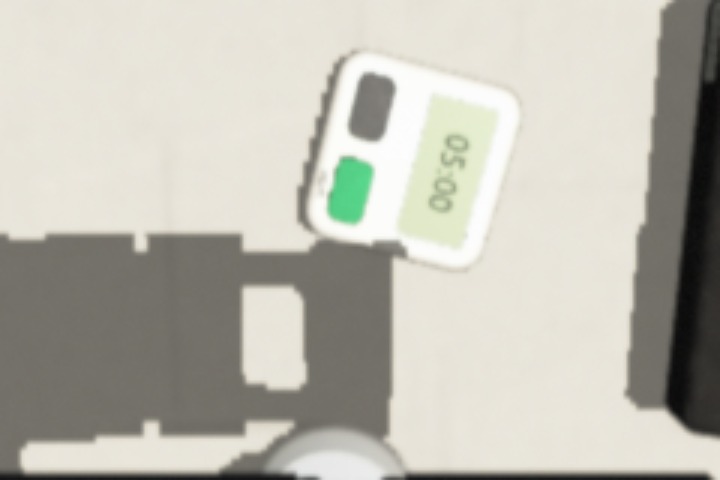

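The crop shows the white timer reading 05:00, with its green key at (350,190) in the crop, world (0.466, −0.249). I'll move over the key and down to about 6 mm above it.

```bash
python3 -m jog '0 0 25 0 0;0 0 25 0 0;0 0 0 -40 0;0 0 0 -40 0;0 0 0 -40 0';python3 -m jog '0 0 0 -30 0;0 0 0 -15 0;0 0 0 -8 0;0 0 0 0 0;0 0 0 0 0';python3 -m jog '0 0 0 0 0;0 0 0 0 0'
```

```text
time: 9.72
tcp_pos: [0.4669, -0.2495, 0.0776]
ee_rot: [0.002, 0.706, 0.708, 0.001]
contact_force: [-0.9, -1.8, -1.5]
finger_gap: 0.0002
grip_force: 0.0
time: 10.13
tcp_pos: [0.4664, -0.2506, 0.0254]
ee_rot: [0.001, 0.707, 0.707, 0.0]
contact_force: [0.4, 0.1, 1.0]
finger_gap: 0.0004
grip_force: 0.0
time: 10.3
tcp_pos: [0.467, -0.2514, 0.0264]
ee_rot: [0.002, 0.707, 0.707, 0.001]
contact_force: [-0.5, -0.8, -0.5]
finger_gap: 0.0002
grip_force: 0.0
```

```bash
python3 -m jog '0 0 1.5 -2 0;0 0 0 -2 0;0 0 0 -2 0;0 0 0 0 0;0 0 0 0 0';python3 -m jog '0 0 0 -1 0;0 0 0 0 0';python3 -m jog '0 0 0 -1 0;0 0 0 0 0'
```

```text
time: 10.72
tcp_pos: [0.466, -0.2494, 0.0188]
ee_rot: [0.0, 0.707, 0.707, 0.0]
contact_force: [1.3, 0.3, 2.5]
finger_gap: 0.0004
grip_force: 0.8
time: 10.88
tcp_pos: [0.466, -0.2494, 0.0182]
ee_rot: [0.0, 0.707, 0.707, 0.0]
contact_force: [0.0, 1.1, 6.4]
finger_gap: 0.0005
grip_force: 3.0
time: 11.05
tcp_pos: [0.4661, -0.2494, 0.0182]
ee_rot: [0.0, 0.707, 0.707, 0.0]
contact_force: [-3.1, 1.8, 12.9]
finger_gap: 0.0003
grip_force: 6.4
```

The key bottomed out at 12.9 N (fully down takes about 6 N). I'll release straight up and check.

```bash
python3 -m jog '0 0 0 0 0;0 0 0 0 0;0 0 0 2 0;0 0 0 4 0;0 0 0 10 0';python3 -m jog '0 0 0 30 0;0 0 0 40 0;0 0 0 40 0;0 0 0 40 0;0 0 -25 0 0';python3 -m jog '0 0 -25 0 0;0 0 0 0 0;0 0 0 0 0;0 0 0 0 0;0 0 0 0 0'
python3 - <<'E'
from m import *
w=cam('wrist');print(get_obs()['contact_force'])
t=cam('top');hsv=cv2.cvtColor(w['img'],cv2.COLOR_BGR2HSV);g=((hsv[...,0]>45)&(hsv[...,0]<90)&(hsv[...,1]>80)).astype(np.uint8)
N,L,st,ce=cv2.connectedComponentsWithStats(g)
for i in range(1,N):
    if st[i,4]>30:print(st[i],atz(w,ce[i],.019)[0])
cv2.imwrite('pics/end.png',cv2.resize(t['img'][205:275,215:295],None,fx=5,fy=5,interpolation=cv2.INTER_CUBIC))
E
```

```text
time: 11.47
tcp_pos: [0.4643, -0.2488, 0.0315]
ee_rot: [-0.001, 0.707, 0.707, -0.0]
contact_force: [-0.4, -0.2, -0.5]
finger_gap: 0.0005
grip_force: 0.0
time: 11.88
tcp_pos: [0.4714, -0.2716, 0.1924]
ee_rot: [0.006, 0.705, 0.71, 0.003]
contact_force: [2.7, -0.7, 1.1]
finger_gap: 0.0002
grip_force: 0.0
time: 12.3
tcp_pos: [0.4657, -0.298, 0.1823]
ee_rot: [-0.0, 0.707, 0.708, 0.0]
contact_force: [-0.6, 0.6, -0.3]
finger_gap: 0.0006
grip_force: 0.0
[-0.58762329  1.21721656  0.55755774]
[326   0  24   7 129] [ 0.48470897 -0.14196122  0.019     ]
[310 115  15  22 253] [ 0.46607909 -0.24888691  0.019     ]
```

View pics/end.png

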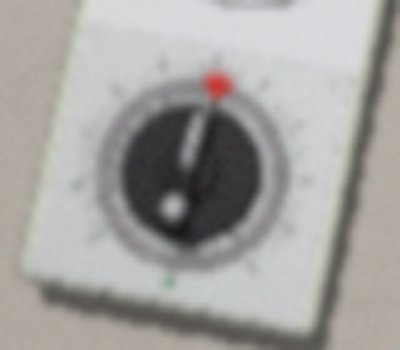

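The final top view shows the dot at (173,207), the line's end at (204,112) and the marker at (217,87), all in line. The timer has not moved. Handing in.

```bash
python3 -c "from workcell import hand_in;print(hand_in())"
```

```text
the job is handed in; nothing more can be done
None
```

The dial is set to the red marker (aligned to within about 0.5 mm, marker not shifted), the green start key was pressed fully down and released without moving the timer, and the job is handed in; no verdict was returned.

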